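Bring the spoon pot round to the front of the seasoning carousel and hold the turntable

TASK

Turn the seasoning carousel until the squat pot with the spoon in it stands at the front, squarely behind the spoon rest of the carousel's base, and keep a firm hold of the turntable there so that it cannot swing away while a colleague spoons from the pot: you finish while still holding the turntable still, not letting go. Keep all six containers standing upright in their own places on the turntable, turn it without flinging it round, and leave the bottle, cup and bowl beside it where they stand.

Things in the scene. Friction and masses are not known exactly. Their poses are not given: they have to be found in the camera images.
- base: Fixed base of the seasoning carousel: dark wood board 290 x 290 x 18 mm, bearing disc on top. Origin: centre of its underside, on the turntable's turning axis. Its -x side is the front, roughly towards the robot: a shallow steel spoon rest (85 mm deep, 130 mm wide, 18 mm high) is fixed to the middle of the front edge.
- turntable: Round wooden turntable, 284 mm across, rim and six radial dividers making six equal places. Turns either way without stops about the vertical through its origin (centre of underside, 30 mm above the table); friction 0.1 N m, stays where left. Its handle is an upright loop of 9 mm steel rod: legs at x = -43 and +43 mm, top bar along the turntable's x axis.
- grip (a point): Centre of the dark wooden grip on the top bar of the turntable's handle, on the turning axis, 215 mm above the table. The grip is 62 mm long (along the turntable's x), 18 mm thick (its y), 20 mm high; it can be pinched from above across its thickness. All that stands on the turntable ends at least 15 mm below the grip's underside.
- spoon_pot_mid (a point): THE POT TO BRING TO THE FRONT: squat steel pot with a knobbed lid and, alone of all, a black spoon handle (14 mm wide, 24 mm at its round end) leaning up out of the lid's edge. 66 mm across, 84 mm high (spoon to 145 mm), 0.2 to 0.45 kg, loose in one of the six places, centre 92 mm from the turning axis. This point: on the pot's axis, 32 mm above its underside.
- plain_pot_mid (a point): The other squat steel pot, the same but without a spoon, standing loose in a place next to the first. Point on its axis, 32 mm above its underside.
- shaker_a_mid (a point): Tall steel shaker with a domed top, 56 mm across, 113 mm high, standing loose in its place on the turntable. Point on its axis, 50 mm above its underside.
- canister_a_mid (a point): Tall steel canister with a flat black lid, 62 mm across at the lid, 106 mm high, standing loose in its place on the turntable. Point on its axis, 50 mm above its underside.
- shaker_b_mid (a point): Tall steel shaker with a domed top, 56 mm across, 113 mm high, standing loose in its place on the turntable. Point on its axis, 50 mm above its underside.
- canister_b_mid (a point): Tall steel canister with a flat black lid, 62 mm across at the lid, 106 mm high, standing loose in its place on the turntable. Point on its axis, 50 mm above its underside.
- oil_bottle: Amber oil bottle standing on the table beside the carousel, 64 mm across, 190 mm high. Origin: centre of its underside. Leave alone.
- cup: Steel cup beside the carousel, 76 mm across, 85 mm high. Origin: centre of its underside. Leave alone.
- bowl: Small steel bowl on the carousel's other side, 124 mm across, 50 mm high. Origin: centre of its underside. Leave alone.

How it is judged:
By the outcome, as a careful person would: the job done as asked, in the order asked, and still so for the second after the job is handed in, while the arm keeps its last pose, push and grip.
It also fails if it takes over 64 s, if anything falls off the work surface, if the arm or the gripper's body presses on something with over 40 N, if the wrist force passes 120 N, or if a joint passes its speed limit or range.

ROBOT

A 6-joint arm with a two-finger parallel gripper is mounted at the origin on the work surface. World frame = base frame: x ahead of the robot, y to its left, z up, the work surface at z = 0. Lengths are in m, angles in rad, forces in N, time in s.
With the tool pointing down it reaches from about 0.275 to 0.75 m from the base axis. Payload 10.2 kg.
Tool frame: the origin (TCP) lies midway between the tips of the shut fingers; the grasp point (between the pads) lies 19 mm behind it (env.hold_point_z is the distance from the TCP to the grasp point, in m); x points along the fingers, z is the direction in which the jaws open and shut, and the axes are right-handed (so a half turn about x gives the same grasp; the last joint's range is limited). The gripper opens to 85 mm and grips with 20 to 120 N. Pads are 22 mm wide; open, the fingers measure 114 mm over their backs; the gripper's body (76 mm by 85 mm) begins 54 mm behind the grasp point. The pads swing forward as they close: fully open they stand 13 mm farther back than shut.
Start: joints at [0.945, 0.313, 1.498, -0, 1.331, -0.223], TCP at [0.206, 0.483, 0.231] pointing down, gripper open.
Joint ranges: [-2.94, 2.94], [-0.97, 2.17], [0.19, 2.56], [-1.23, 4.37], [0.02, 3.11], [-2.88, 2.88]. Speed limits (rad/s): [2.39, 2.39, 3.01, 3.14, 3.14, 3.14].

INTERFACE

Orientations are given as a unit quaternion [x, y, z, w].
In Python, from bench import env, kinematics, monitor, eyes, job gives the robot as it stands. The module is installed in compiled form; this text tells all that it offers. Calls block until the motion is done:
- env.reach(position, orientation): joint-space move of the TCP to a pose.
- env.movel(position, velocity=0.15, frame=None, guard=None): straight line of the TCP; frame=None keeps the orientation; velocity is the mean speed in m/s. With guard (N) it stops when the force on the tool has changed by that much, and returns True; else False.
- env.set_joints(angles): joint-space move.
- env.release() and env.close_gripper(effort=None): open the fingers fully, or close them until they stop; effort is the grip in N (None keeps the last).
- env.hold(seconds).
- kinematics.ik(position, orientation): joint angles nearest the present ones, or None.
- monitor.sense(): the state.
- eyes.grab_frame(name): name is "side" or "top" or "wrist"; returns a dict with "frame" (400x640x3 uint8, red, green, blue), "mtx" (3x3 intrinsics, pixels), "view" (4x4, takes a point from world to camera coordinates). Camera axes: x right, y down, z forward; pixel columns grow to the right and rows downward; lengths in m; the calibration is good to about 2 mm. A picture is of the moment at which its call begins. There is no depth.
A pose or a line that the arm cannot do raises env.MotionError and nothing moves.
- job.hand_in(): hands the job in, once; it reports no verdict.
The state is a dict: "clock": time; "joints": joint angles; "qvel": joint speeds; "joint_efforts": joint torques, N m; "position": TCP position; "ee_rot": TCP orientation; "contact_force": force on the tool from outside, world axes, zero at the start; "ft_torque": the same for the moment, N m; "finger_gap": opening from 0.0 (shut) to 1.0 (fully open).
Only numpy, scipy, OpenCV 4.12 (cv2) and the standard library are available. Lean on these libraries where they do the work, as an engineer would, in place of code of your own. Each camera call takes 0.05 s, during which the arm holds its last target.

## Working session

There is one attempt and no reset: what is moved stays moved. The work goes in short steps, each a Python script; the robot and the scene stay as the last script left them, time stands still between calls to the robot, and variables do not carry over. Pictures are saved under pics/ and viewed, and the job is handed in when it is done.

```bash
mkdir -p pics; ls
python3 - <<'E'
from bench import env,kinematics,monitor,eyes
import cv2,numpy as np
for n in("side","top","wrist"):
    f=eyes.grab_frame(n); cv2.imwrite(f"pics/{n}0.png",f["frame"][:,:,::-1])
    print(n,f["mtx"].round(1).tolist(),f["view"].round(4).tolist())
s=monitor.sense(); print(s)
E
```

```text
pics
side [[364.1, 0.0, 317.3], [0.0, 364.1, 198.6], [0.0, 0.0, 1.0]] [[0.9638, -0.2664, 0.0149, -0.4988], [-0.1516, -0.5929, -0.7909, 0.2477], [0.2195, 0.7599, -0.6118, 0.8548], [0.0, 0.0, 0.0, 1.0]]
top [[380.1, 0.0, 320.5], [0.0, 380.1, 200.0], [0.0, 0.0, 1.0]] [[-0.0236, -0.9997, -0.0057, 0.0499], [-0.9867, 0.0242, -0.1608, 0.5882], [0.1609, 0.0018, -0.987, 0.7836], [0.0, 0.0, 0.0, 1.0]]
wrist [[354.8, 0.0, 318.9], [0.0, 354.8, 198.8], [0.0, 0.0, 1.0]] [[0.3925, 0.9197, -0.0012, -0.5239], [0.8848, -0.3772, 0.2737, -0.0358], [0.2513, -0.1085, -0.9618, 0.3784], [0.0, 0.0, 0.0, 1.0]]
{'clock': 0.15, 'joints': array([ 9.44563803e-01,  3.13321371e-01,  1.49824691e+00,  7.78731554e-06,
        1.33099040e+00, -2.23391244e-01]), 'qvel': array([-0.00025679, -0.00015574, -0.00362833, -0.00011846,  0.00052504,
        0.00057002]), 'joint_efforts': array([ 1.48458032e-03, -4.12372291e+01, -2.59791577e+01, -2.11724650e-04,
        3.30694522e-03,  5.21873130e-05]), 'position': array([0.20571113, 0.48281753, 0.23087248]), 'ee_rot': array([-0.38997836,  0.59024321,  0.38974236,  0.58960218]), 'contact_force': array([ 0.45391317, -0.08542284,  0.20660688]), 'ft_torque': array([-0.0064506 ,  0.03684651,  0.01187287]), 'finger_gap': 0.9997987755857455}
```

View pics/side0.png

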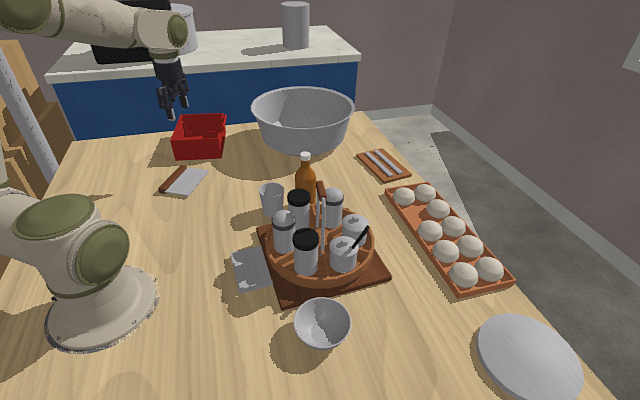

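View pics/top0.png

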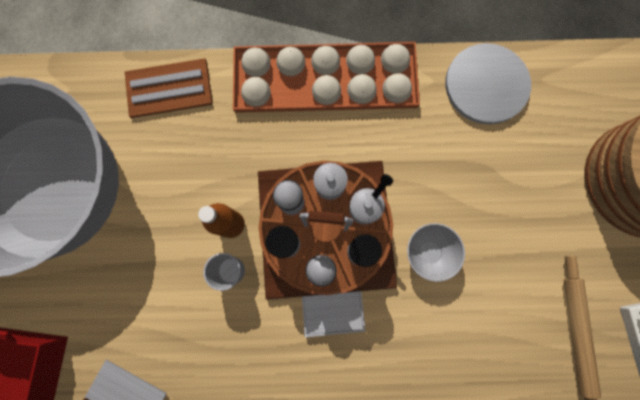

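The side view shows the spoon pot at (345,253). In the top view the carousel is centred near (327,228), the grip is at (327,217), the spoon pot at (366,206) and the spoon rest at (334,315). I'll zoom in and measure.

```bash
cat > h.py <<'E'
import numpy as np,cv2
from bench import env,kinematics,monitor,eyes
def cast(f,uv,z):
    K=f["mtx"];V=f["view"];R=V[:3,:3];t=V[:3,3];c=-R.T@t
    d=R.T@np.linalg.inv(K)@np.array([uv[0],uv[1],1.]);return c+d*(z-c[2])/d[2]
def proj(f,P):
    q=f["mtx"]@(f["view"]@np.append(P,1))[:3];return q[:2]/q[2]
E
python3 - <<'E'
from h import *
f=eyes.grab_frame("top")
im=f["frame"][:,:,::-1]
cv2.imwrite("pics/topz.png",cv2.resize(im[150:345,240:420],None,fx=3,fy=3,interpolation=cv2.INTER_CUBIC))
f2=eyes.grab_frame("side")
cv2.imwrite("pics/sidez.png",cv2.resize(f2["frame"][150:310,220:400,::-1],None,fx=3.5,fy=3.5,interpolation=cv2.INTER_CUBIC))
E
```

```text
(no output)
```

View pics/topz.png

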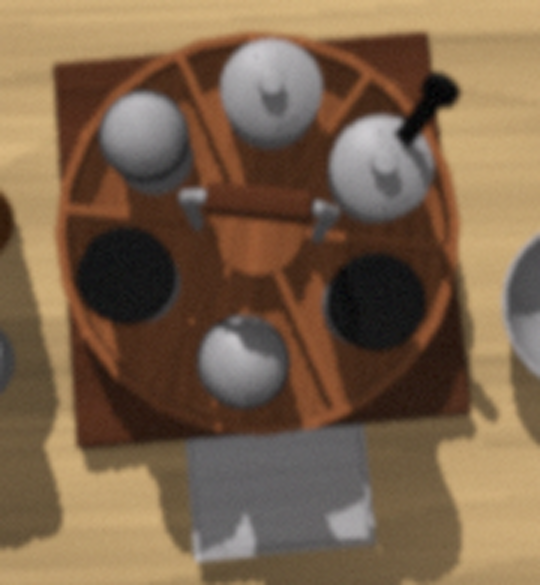

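View pics/sidez.png

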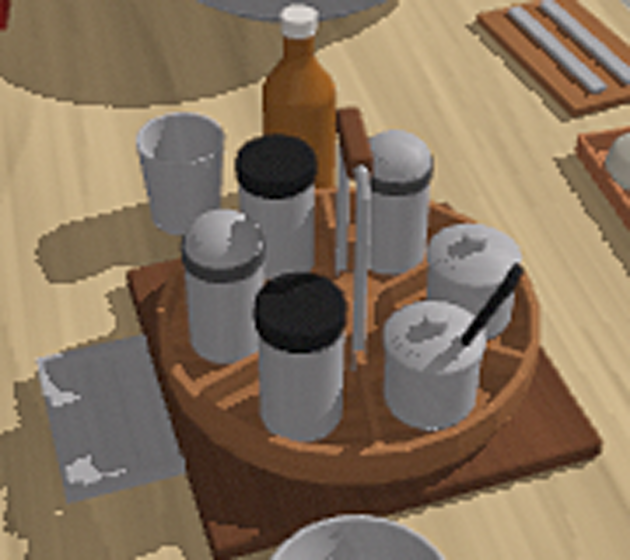

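Run:
```python
from h import *
f=eyes.grab_frame("top")
Z=lambda x,y:(240+(x+.5)/3-.5,150+(y+.5)/3-.5)
C=lambda x,y,z:cast(f,Z(x,y),z)[:2]
c=[C(*p,.018) for p in((55,65),(428,35),(468,413),(80,446))]
ctr=np.mean(c,0);print("board",np.round(c,3).tolist(),"ctr",ctr)
for i in range(4):
    d=c[(i+1)%4]-c[i];print(np.linalg.norm(d),np.degrees(np.arctan2(d[1],d[0])))
r=[C(*p,.018) for p in((190,435),(365,428),(375,543),(195,562))]
rc=np.mean(r,0);d=rc-ctr;print("rest",rc,np.linalg.norm(d),"front dir",np.degrees(np.arctan2(d[1],d[0])))
for n,p,z in(("spoon",(381,168),.115),("plain",(272,92),.115),("canA",(127,275),.14),("canB",(376,302),.14),("shA",(145,132),.14),("shB",(244,362),.14)):
    d=C(*p,z)-ctr;print(n,np.linalg.norm(d),np.degrees(np.arctan2(d[1],d[0])))
a,b=C(207,200,.22),C(314,206,.22);print("grip ends",a,b,np.linalg.norm(a-b),(a+b)/2,np.degrees(np.arctan2(*(b-a)[::-1])))
# red-brown grip mask
im=cv2.cvtColor(f["frame"],cv2.COLOR_RGB2HSV);print(im[212:224,322].tolist())
```

```text
board [[0.664, 0.178], [0.681, -0.109], [0.397, -0.124], [0.38, 0.159]] ctr [0.53056293 0.02609069]
0.2868883642743644 -86.70730009182631
0.28416779988585306 -176.97780776986116
0.2829296676181657 93.41069632637289
0.2847593369684551 3.819403668866796
rest [0.34495603 0.0137817 ] 0.18601460936676045 front dir -176.20584185383802
spoon 0.08926454629721908 -67.64392607591795
plain 0.08827964482946081 -7.349935841039788
canA 0.09159977767596543 112.11039957311654
canB 0.09131023133994498 -127.24427527943327
shA 0.09264498118747429 51.496342886219985
shB 0.09140580843062135 172.62094911808092
grip ends [0.53325493 0.05643053] [ 0.52832308 -0.0046332 ] 0.06126256848015572 [0.530789   0.02589867] -94.6175087795937
[[9, 162, 96], [10, 171, 94], [9, 166, 89], [10, 172, 89], [9, 161, 92], [9, 164, 87], [9, 163, 83], [10, 161, 76], [8, 157, 65], [11, 176, 58], [12, 162, 85], [10, 163, 114]]
```

Every check agrees with the given sizes: board sides of 283–287 mm, grip length 61 mm, pot radius about 90 mm, and place bearings equal modulo 60°. The axis is at (0.531, 0.026), the front bears −176.6° and the pot −67.6°, so it needs about −109°. Next I'll plan the wrist.

```bash
cat >> h.py <<'E'
from scipy.spatial.transform import Rotation as Ro
def ori(deg):
    a=np.radians(deg);x=np.array([0,0,-1.]);z=np.array([np.cos(a),np.sin(a),0]);y=np.cross(z,x)
    return Ro.from_matrix(np.c_[x,y,z]).as_quat()
E
python3 - <<'E'
from h import *
for ph in(-4.6,175.4):
  for d in(0,-60,-109,-120):
    for z in (.2,.33):
      q=kinematics.ik([.5306,.026,z],ori(ph+d));print(ph,d,z,None if q is None else np.round(q,3))
s=monitor.sense();M=Ro.from_quat(s["ee_rot"]).as_matrix();print(M.round(3))
E
```

```text
-4.6 0 0.2 [-0.172  0.352  1.527 -0.     1.262 -0.091]
-4.6 0 0.33 [-0.172  0.279  1.289 -0.     1.573 -0.091]
-4.6 -60 0.2 [-0.172  0.352  1.527 -0.     1.262  0.956]
-4.6 -60 0.33 [-0.172  0.279  1.289 -0.     1.573  0.956]
-4.6 -109 0.2 [-0.172  0.352  1.527 -0.     1.262  1.811]
-4.6 -109 0.33 [-0.172  0.279  1.289 -0.     1.573  1.811]
-4.6 -120 0.2 [-0.172  0.352  1.527 -0.     1.262  2.003]
-4.6 -120 0.33 [-0.172  0.279  1.289 -0.     1.573  2.003]
175.4 0 0.2 None
175.4 0 0.33 None
175.4 -60 0.2 [-0.172  0.352  1.527 -0.     1.262 -2.186]
175.4 -60 0.33 [-0.172  0.279  1.289 -0.     1.573 -2.186]
175.4 -109 0.2 [-0.172  0.352  1.527 -0.     1.262 -1.331]
175.4 -109 0.33 [-0.172  0.279  1.289 -0.     1.573 -1.331]
175.4 -120 0.2 [-0.172  0.352  1.527 -0.     1.262 -1.139]
175.4 -120 0.33 [-0.172  0.279  1.289  0.     1.573 -1.139]
[[-0.    -0.92   0.392]
 [-0.     0.392  0.92 ]
 [-1.     0.    -0.   ]]
```

Run:
```python
from h import *
t=monitor.sense()["clock"]
env.reach([.5306,.026,.34],ori(-4.6))
s=monitor.sense();print(s["clock"]-t,s["clock"],s["position"],s["joints"].round(3),s["contact_force"])
f=eyes.grab_frame("wrist");cv2.imwrite("pics/w1.png",f["frame"][:,:,::-1])
print(proj(f,[.5306,.026,.225]),proj(f,[.5306,.026,.018]))
```

```text
2.0500000000000003 2.35 [0.53048956 0.02677661 0.33988706] [-0.17   0.277  1.267  0.     1.598 -0.091] [-0.41887475  0.21996628  0.21325306]
[318.58255824 194.02946309] [318.73271843 152.87125972]
```

View pics/w1.png

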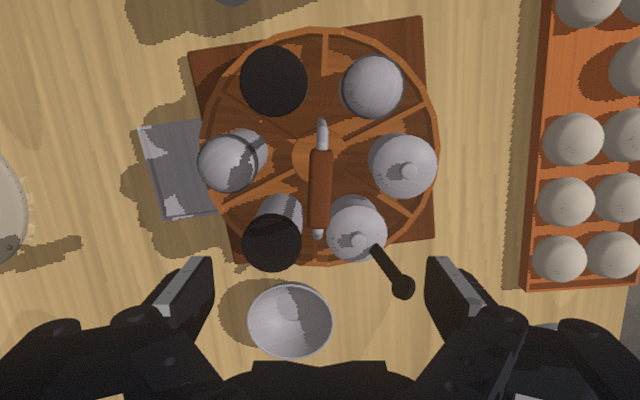

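The wrist view shows the grip from (321,150) to (320,229), the spoon pot at about (357,230), and the rest on the left. Next I'll measure the grip axis and dividers from this closer view.

Run:
```python
from h import *
f=eyes.grab_frame("wrist");im=f["frame"]
cv2.imwrite("pics/w1z.png",cv2.resize(im[10:275,180:445,::-1],None,fx=2.2,fy=2.2,interpolation=cv2.INTER_CUBIC))
hsv=cv2.cvtColor(im,cv2.COLOR_RGB2HSV)
for r in (160,175,190,205,220): print(r,[tuple(int(v) for v in hsv[r,c]) for c in range(304,338,2)])
c=np.array([.5306,.026])
for n,p,z in(("top",(321,150),.225),("bot",(319.5,229),.225),("gripc",(320.5,189.5),.225),("spoon",(356,229),.118),("plain",(404,167),.118),("rimc",(319,146),.06)):
    P=cast(f,p,z)[:2];d=P-c;print(n,P,np.linalg.norm(d),np.degrees(np.arctan2(d[1],d[0])))
```

```text
160 [(13, 175, 143), (13, 167, 147), (13, 171, 151), (8, 143, 59), (12, 166, 80), (10, 162, 99), (10, 164, 98), (11, 167, 99), (12, 181, 103), (11, 168, 105), (11, 170, 108), (11, 173, 109), (11, 169, 110), (11, 178, 110), (10, 168, 111), (13, 169, 113), (13, 161, 92)]
175 [(13, 169, 136), (13, 173, 137), (13, 168, 109), (11, 156, 67), (11, 170, 87), (12, 175, 99), (10, 167, 101), (11, 172, 101), (10, 172, 104), (11, 165, 105), (12, 170, 108), (10, 169, 107), (12, 164, 112), (11, 169, 122), (12, 177, 98), (11, 156, 88), (13, 164, 87)]
190 [(12, 159, 93), (12, 161, 95), (12, 168, 70), (10, 156, 75), (9, 156, 93), (10, 163, 100), (10, 161, 100), (11, 164, 101), (11, 163, 105), (11, 164, 106), (12, 176, 106), (11, 159, 109), (11, 164, 115), (11, 169, 118), (11, 151, 93), (12, 152, 92), (12, 157, 94)]
205 [(12, 162, 88), (12, 152, 87), (9, 149, 60), (8, 150, 78), (10, 169, 95), (10, 145, 102), (11, 161, 100), (12, 163, 102), (11, 168, 103), (10, 156, 106), (12, 161, 109), (11, 157, 109), (10, 163, 117), (11, 157, 99), (160, 18, 85), (162, 16, 82), (0, 12, 85)]
220 [(11, 163, 91), (10, 152, 82), (9, 140, 62), (11, 164, 84), (11, 163, 97), (11, 160, 99), (11, 172, 101), (12, 164, 104), (10, 163, 105), (10, 165, 108), (10, 162, 107), (11, 159, 114), (12, 164, 120), (0, 19, 106), (162, 11, 117), (158, 8, 122), (170, 12, 129)]
top [0.5349887  0.05884282] 0.03313474346677203 82.3888105690084
bot [ 0.52908745 -0.00194347] 0.027984377577595424 -93.0983315668561
gripc [0.53231737 0.02939109] 0.003801161771661602 63.14068115748482
spoon [ 0.5658547  -0.04555545] 0.07976889309921778 -63.77096080029752
plain [0.61914828 0.01918248] 0.08881033952269887 -4.402636541189561
rimc [0.53209923 0.04039434] 0.01447220848322393 84.05386718124889
```

View pics/w1z.png

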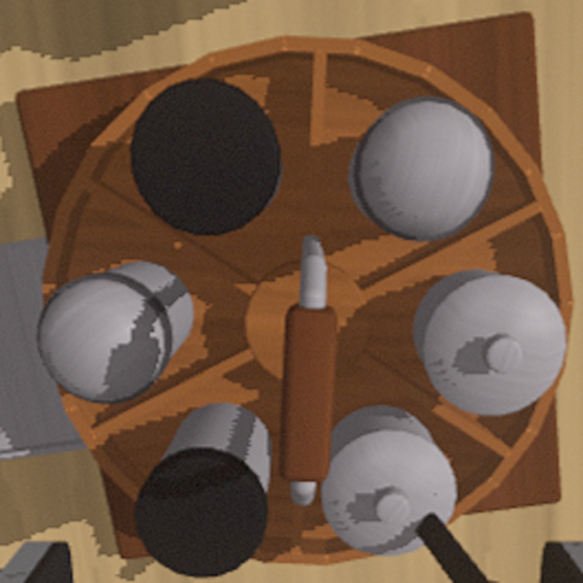

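Run:
```python
from h import *
f=eyes.grab_frame("wrist")
for z in(.05,.06): 
  a=cast(f,(180+319.5/2.2,10+55/2.2),z);b=cast(f,(180+318/2.2,10+140/2.2),z);d=(a-b)[:2];print("div",np.degrees(np.arctan2(d[1],d[0])))
a=cast(f,(323,152),.225);b=cast(f,(319.5,228),.225);d=(b-a)[:2];print("grip",np.degrees(np.arctan2(d[1],d[0])),np.linalg.norm(d),(a+b)/2)
env.reach([.531,.027,.30],ori(-7))
print(env.movel([.531,.027,.198],velocity=.06,guard=12))
s=monitor.sense();print(s["clock"],s["position"],s["contact_force"])
f=eyes.grab_frame("wrist");cv2.imwrite("pics/w2.png",f["frame"][:,:,::-1])
f=eyes.grab_frame("side");cv2.imwrite("pics/s2.png",cv2.resize(f["frame"][130:310,220:420,::-1],None,fx=3,fy=3))
```

```text
div 84.62331377636691
div 84.62331377636704
grip -97.00651369808708 0.05884425719168856 [0.53275577 0.02800868 0.225     ]
False
4.6333 [0.53113593 0.02699074 0.19827013] [0.38136648 0.51015966 0.30753249]
```

View pics/w2.png

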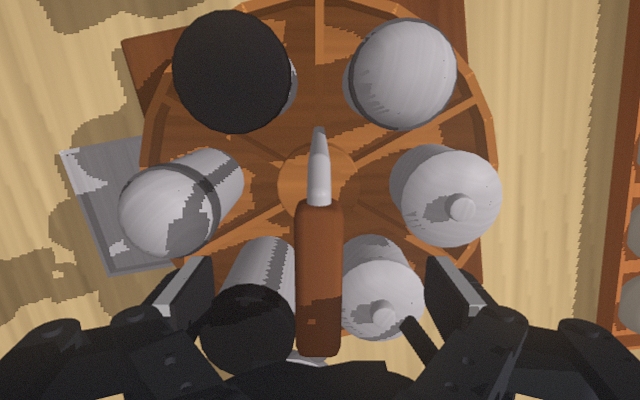

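View pics/s2.png

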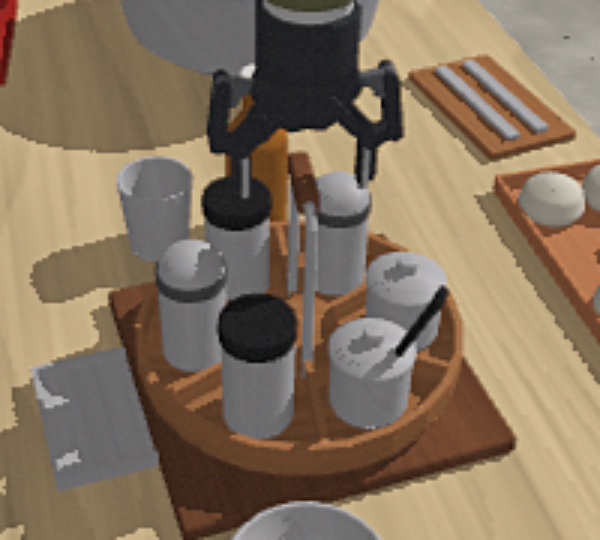

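The grip sits centred between the open pads (column 319) and parallel to them, and nothing is under the fingers. Closing now.

Run:
```python
from h import *
env.close_gripper(40)
s=monitor.sense();print(s["clock"],s["position"],s["contact_force"],s["ft_torque"],s["finger_gap"])
env.close_gripper(80);env.hold(.2)
s=monitor.sense();print(s["clock"],s["position"],s["contact_force"],s["ft_torque"],s["finger_gap"],s["joints"])
f=eyes.grab_frame("wrist");cv2.imwrite("pics/w3.png",f["frame"][:,:,::-1])
```

```text
5.3583 [0.5308076  0.02701661 0.19812394] [-2.38758221  0.38506659  2.46828336] [ 0.01939902  0.42412224 -0.03317966] 0.20406997377553301
5.775 [0.53083292 0.02700488 0.19824755] [-5.04155768 -0.67321115  5.18899802] [ 0.02958119  0.74759973 -0.0093621 ] 0.20209564039931616 [-1.69700028e-01  3.54746620e-01  1.52856659e+00 -1.33418537e-04
  1.25852076e+00 -4.75322667e-02]
```

View pics/w3.png

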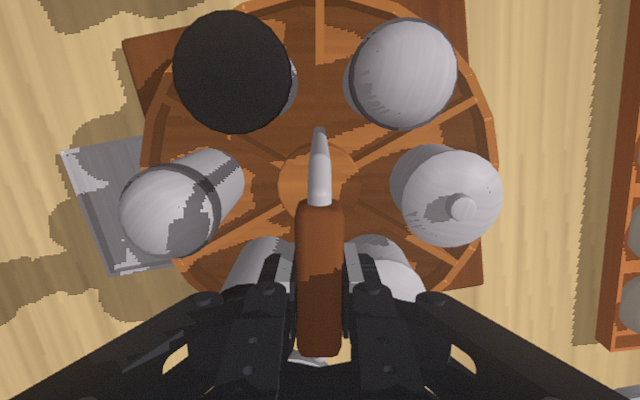

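Holding 17–18 mm of grip with the expected gap. I'll try a small turn first to see the speed.

Run:
```python
from h import *
q=monitor.sense()["joints"].copy()
for d in(4,8):
    t=monitor.sense()["clock"]
    q[5]+=np.radians(d);env.set_joints(q)
    s=monitor.sense();print(d,s["clock"]-t,s["position"].round(4),s["contact_force"].round(2),s["ft_torque"].round(3),s["finger_gap"],s["qvel"][5])
```

```text
4 0.25 [0.5307 0.027  0.1982] [-3.96 -0.55  3.9 ] [0.054 0.624 0.198] 0.1923847388353215 -0.019364691301673866
8 0.2583000000000002 [0.5306 0.0271 0.1983] [-5.12  0.94  4.69] [ 0.063  0.77  -0.386] 0.1992523626193661 -0.013420348531108498
```

Run:
```python
from h import *
s0=monitor.sense();q=s0["joints"].copy()
q[5]=np.radians(-2.72+12) # commanded so far
F=0
for i in range(48):
    q[5]+=np.radians(2);env.set_joints(q)
    s=monitor.sense();F=max(F,np.linalg.norm(s["contact_force"]))
    if i%12==11 or i==0: print(round(s["clock"],2),np.degrees(s["joints"][5]).round(2),s["position"].round(4),s["contact_force"].round(1),s["ft_torque"].round(2),round(s["finger_gap"],3))
    if F>25: print("F",F);break
f=eyes.grab_frame("top")
cv2.imwrite("pics/topz2.png",cv2.resize(f["frame"][150:345,240:420,::-1],None,fx=3,fy=3,interpolation=cv2.INTER_CUBIC))
f=eyes.grab_frame("side")
cv2.imwrite("pics/sidez2.png",cv2.resize(f["frame"][130:310,220:420,::-1],None,fx=3,fy=3,interpolation=cv2.INTER_CUBIC))
f=eyes.grab_frame("wrist");cv2.imwrite("pics/w4.png",f["frame"][:,:,::-1])
```

```text
6.58 11.19 [0.5305 0.0271 0.1982] [-3.6  0.3  3.6] [-0.02  0.62 -0.22] 0.2
9.33 33.21 [0.5301 0.0274 0.1982] [-7.4  0.7  4.7] [ 0.17  1.05 -0.19] 0.191
12.33 57.21 [0.5298 0.0278 0.1982] [-9.6  3.7  5.2] [ 0.53  1.34 -0.21] 0.199
15.33 81.21 [0.5296 0.0283 0.1982] [-9.3  6.7  6.7] [ 0.95  1.34 -0.2 ] 0.196
18.33 105.21 [0.5298 0.0288 0.1982] [-9.   9.4  6.6] [ 1.38  1.17 -0.15] 0.199
```

View pics/topz2.png

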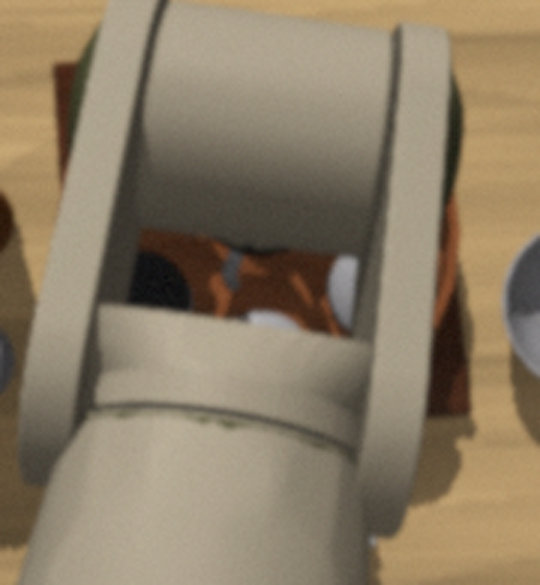

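View pics/sidez2.png

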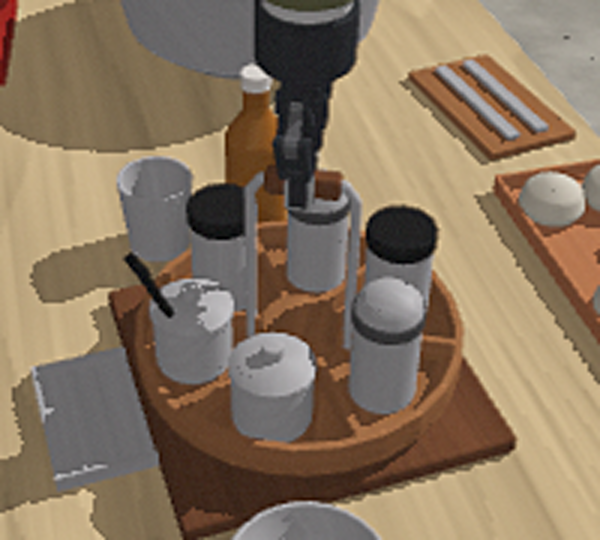

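View pics/w4.png

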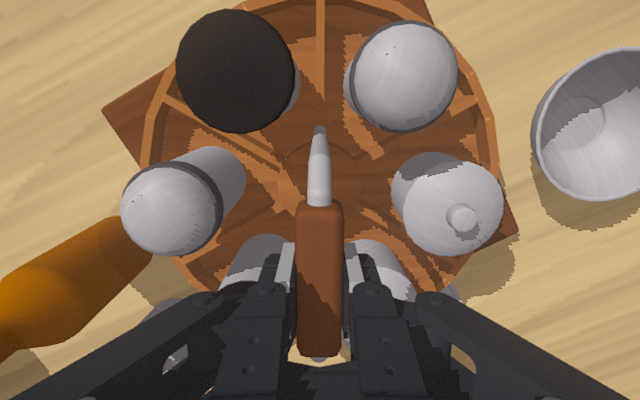

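All six containers stand upright and the grip is still held, but the top camera is blocked by the arm. Next I'll measure the pot and the place angle from the side view (lid near (193,308) in the crop) and the wrist view.

Run:
```python
from h import *
f=eyes.grab_frame("side")
a=cv2.imread("pics/side0.png")[230:280,320:385]
b=f["frame"][215:265,262:327,::-1]
cv2.imwrite("pics/cmp.png",np.hstack([cv2.resize(x,None,fx=6,fy=6,interpolation=cv2.INTER_CUBIC) for x in(a,b)]))
```

```text
(no output)
```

View pics/cmp.png

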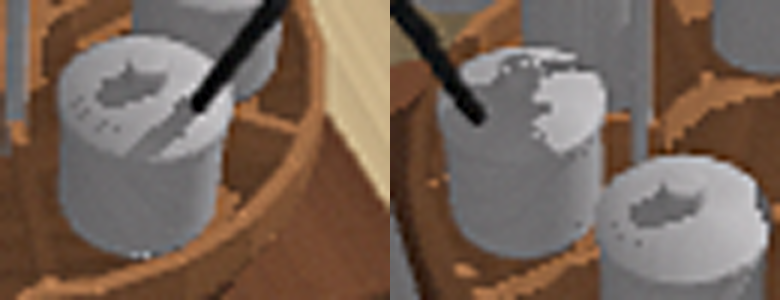

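Run:
```python
from h import *
f=eyes.grab_frame("side")
A=lambda x,y,ou,ov:(ou+(x+.5)/6-.5,ov+(y+.5)/6-.5)
c=np.array([.5306,.0265])
for z in(.10,.105,.11,.115):
  for n,p in(("before",A(147,97,320,230)),("after",A(132.5,107,262,215)),("plain after",A(684-390,219,262,215))):
    d=cast(f,p,z)[:2]-c;print(z,n,round(np.linalg.norm(d),4),np.degrees(np.arctan2(d[1],d[0])).round(2))
# wrist: divider & board edge lines, gripper yaw
s=monitor.sense();z=Ro.from_quat(s["ee_rot"]).as_matrix()[:,2];print("jaw",np.degrees(np.arctan2(z[1],z[0])))
w=eyes.grab_frame("wrist");im=w["frame"]
cv2.imwrite("pics/w5.png",cv2.resize(im[0:260,80:540,::-1],None,fx=1.7,fy=1.7,interpolation=cv2.INTER_CUBIC))
```

```text
0.1 before 0.0878 -64.5
0.1 after 0.0939 177.97
0.1 plain after 0.0883 -120.53
0.105 before 0.0913 -66.83
0.105 after 0.0947 -178.8
0.105 plain after 0.0929 -119.72
0.11 before 0.0949 -68.99
0.11 after 0.0958 -175.63
0.11 plain after 0.0976 -118.99
0.115 before 0.0986 -70.99
0.115 after 0.0972 -172.54
0.115 plain after 0.1023 -118.33
jaw -114.8937248056034
```

View pics/w5.png

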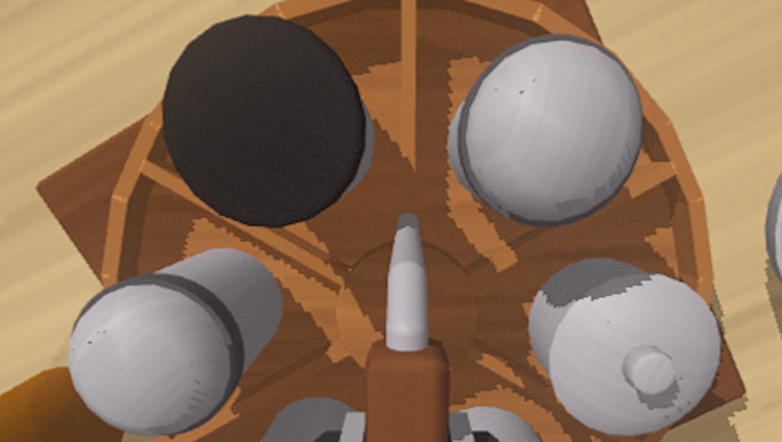

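Run:
```python
from h import *
w=eyes.grab_frame("wrist")
B=lambda x,y:(80+(x+.5)/1.7-.5,(y+.5)/1.7-.5)
def ang(p,q,z,f=w):
    d=(cast(f,q,z)-cast(f,p,z))[:2];return np.degrees(np.arctan2(d[1],d[0])).round(2),np.linalg.norm(d).round(3)
print("board",ang(B(38,188),B(143,122),.018),ang(B(38,188),B(103,275),.018),cast(w,B(38,188),.018))
print("div",ang(B(408,150),B(408,5),.055), "right div",ang(B(630,190),B(672,168),.055),"left",ang(B(340,285),B(142,165),.055))
print("grip",ang((319.5,350),(319.5,205),.225))
# plain pot lid now
P=cast(w,B(632,350),.107)[:2];d=P-[.5306,.0265];print("plain",np.linalg.norm(d),np.degrees(np.arctan2(d[1],d[0])))
```

```text
board (np.float64(-86.0), np.float64(0.067)) (np.float64(-173.94), np.float64(0.053)) [0.66361967 0.17752141 0.018     ]
div (np.float64(-24.89), np.float64(0.059)) right div (np.float64(-86.67), np.float64(0.021)) left (np.float64(33.01), np.float64(0.104))
grip (np.float64(-24.9), np.float64(0.058))
plain 0.08978393619088239 -117.06218366170611
```

The board corner recast to (0.664, 0.178) matches the first measurement. The place centre bears about −175°, the pots sit about 1–2° ahead inside their places (spoon pot about −177.5°), and the front is −176.6°. I'll make a final 1° trim to split the difference, then check that it holds still.

Run:
```python
from h import *
q=monitor.sense()["joints"].copy();q[5]+=np.radians(1.0);env.set_joints(q);env.hold(.5)
a=monitor.sense();env.hold(1.);s=monitor.sense()
print(s["clock"],s["position"],s["contact_force"],s["ft_torque"],s["finger_gap"],np.abs(s["joints"]-a["joints"]).max())
z=Ro.from_quat(s["ee_rot"]).as_matrix()[:,2];print("jaw",np.degrees(np.arctan2(z[1],z[0])))
f=eyes.grab_frame("side");cv2.imwrite("pics/fin.png",cv2.resize(f["frame"][110:350,200:440,::-1],None,fx=2.4,fy=2.4,interpolation=cv2.INTER_CUBIC))
```

```text
20.4333 [0.52979254 0.02895137 0.19826268] [-4.97598449  1.02370347  4.27826621] [0.05274412 0.62509003 0.08987547] 0.19645823902344542 0.0001210740635948504
jaw -115.86012525109251
```

View pics/fin.png

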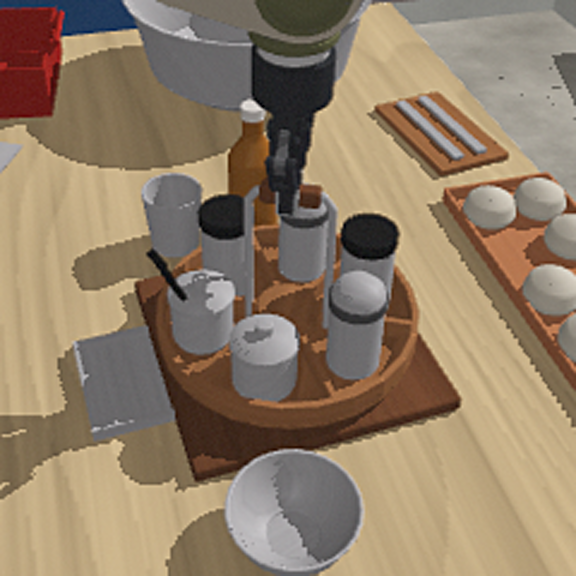

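The picture shows the spoon pot at (202,312), directly behind the rest at (125,385). All six containers stand upright, the bottle, cup and bowl haven't moved, and the gripper is still on the grip with the side force relaxed to about 5 N.

```bash
python3 -c "
from bench import job;print(job.hand_in())"
```

```text
the job is handed in; nothing more can be done
None
```

I turned the carousel clockwise by about 109°, so the pot with the spoon now stands behind the spoon rest. I handed in while still pinching the turntable's grip at 80 N, about 20 s into the 64 s allowed. Apart from one quick 8° test step early on (about 0.26 s), the turn went in slow 2° steps.

**Final checks**
- **Hold:** finger opening stayed at about 17 mm on the 18 mm grip, with no joint drift over 1 s and about 6 N on the tool.
- **Scene:** in the last side picture all six containers stand upright in their places, and the bottle, cup and bowl are where they were.
- **Alignment:** the front bears −176.6°. The place's centre is at about −176°, from the gripper angle and dividers. I estimate the pot itself at about −178°, from the side view before the last 1° trim.

**Disagreements**
- The two bearings differ by about 2° because the pots slid a few millimetres inside their places. I set the turntable between the two.
- The arm blocked the top camera at the end, so I could not recheck the final angle from above.

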